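# Snap the retaining ring onto a cassette carousel's spindle

## Robot

A 7-joint arm with a two-finger parallel gripper is mounted at the origin on the work surface. World frame = base frame: x ahead of the robot, y to its left, z up, the work surface at z = 0. Lengths are in mm, angles in rad, forces in N, time in s.
With the tool pointing down it reaches from about 425 to 875 mm from the base axis. Payload 8.4 kg.
Tool frame: the origin (TCP) lies on the mounting face of the last link; the fingertips stand 173 mm ahead of it and the grasp point (between the pads) lies 155 mm ahead of it (env.tcp_to_grasp is the distance from the TCP to the grasp point, in mm); z points along the fingers, y is the line along which they close (so a half turn about z gives the same grasp; the last joint's range is limited). The gripper opens to 85 mm and grips with 20 to 120 N. Pads are 22 mm wide; open, the fingers measure 114 mm over their backs; the gripper's body (76 mm by 85 mm) begins 54 mm behind the grasp point. The pads swing forward as they close: fully open they stand 13 mm farther back than shut.
Start: joints at [1.021, 0.333, 0.04, 1.465, -0.013, 1.343, -0.059], TCP at [283.173, -585.053, 404.708] pointing down, gripper open.
Joint ranges: [-2.58, 2.58], [-0.38, 2.09], [-1.3, 1.39], [0.25, 2.4], [-1.5, 4.64], [0.08, 2.09], [-2.65, 2.65]. Speed limits (rad/s): [2.22, 2.22, 2.79, 2.79, 3.14, 3.14, 3.14].

## Interface

Orientations are given as a unit quaternion [w, x, y, z].
In Python, from bench import env gives the robot as it stands. Calls block until the motion is done:
- env.movep(position, orientation): joint-space move of the TCP to a pose.
- env.servo_line(position, frame=None, max_speed=150): straight line of the TCP; frame=None keeps the orientation; max_speed is the mean speed in mm/s.
- env.move_joints(angles): joint-space move.
- env.gripper_to(opening, grip_force=None): finger opening in mm; grip_force is the grip in N (None keeps the last); returns when the fingers have stopped.
- env.sleep(seconds).
- env.ik(position, orientation): joint angles nearest the present ones, or None.
- env.state(): the state.
- env.camera(name): name is "side" or "top" or "wrist"; returns a dict with "pixels" (384x512x3 uint8, red, green, blue), "depth" (384x512 float32, mm along the optical axis (not along the pixel's ray), 0 where there is no reading), "fov_y" (degrees; the focal length in pixels is half the picture's height over the tangent of half this angle, whatever the lens; pixels are square), "cx", "cy" (the principal point, pixels), "cam_to_world" (4x4, takes a point from camera to world coordinates); the wrist camera has in their place "hand_eye" (4x4, takes a point from camera to tool coordinates, whose origin is the TCP and whose axes are the flange's). Camera axes: x right, y down, z forward; pixel columns grow to the right and rows downward; lengths in mm; the calibration is good to about 2 mm. A picture is of the moment at which its call begins: read the wrist's pose just before it.
A pose or a line that the arm cannot do raises env.MotionError and nothing moves.
- env.close_job(): hands the job in; it is judged then, once.
Trained networks look in a picture, given as the dict that the camera call returned (one of the last four; its "shot" number tells which), for a name from the list of things; names that differ only in an ending like _2 or _b are one class to them, and where a whole thing is asked for, a point or a joint stands for the part that bears it (a point fixed in the world has none). Each returns a list of dicts, best first, with "score" (0 to 1); they miss things now and then, are a little off and sometimes report something else, mostly with a low value. They report only what shows in the picture. A call takes as long as a camera call. They do not tell look-alikes from the thing itself.
- env.recognise(picture, label): "location" ([x, y, z] in mm, in the coordinates of the camera as it stood for that picture, good to about 4 mm: the middle of the surface that is visible of it).
- env.cut_out(picture, label): "mask" (384x512 bool, what is visible of it).
The state is a dict: "time": time; "joint_pos": joint angles; "joint_vel": joint speeds; "joint_efforts": joint torques, N m; "ee_pos": TCP position; "tool_rot": TCP orientation; "wrist_force": force on the tool from outside, world axes, zero at the start; "ft_torque": the same for the moment, N m; "width": finger opening in mm; "grasp_force": force on a finger pad.
Only numpy, scipy, OpenCV 4.12 (cv2) and the standard library are available. Lean on these libraries where they do the work, as an engineer would, in place of code of your own. Each camera call takes 0.05 s, during which the arm holds its last target. There are 200 camera calls.

## Task

Take the retaining-ring pliers from their holder, put their tips into the gap of the ring that waits on the nose of the leaning carousel spindle, spread it and slide it down over the thick part until it lies flat in the groove against the hub, then let it close there. Stand the pliers back in their holder, seated upright as they were, and let go; do not shift or knock over the other things on the bench.

Things in the scene. Friction and masses are not known exactly. Their poses are not given: they have to be found in the camera images.
- stand: Repair cradle fixed to the bench: base plate 180 (x) x 270 (y) x 12 mm with a wooden block that carries the carousel spindle. Two square posts at x 45, y +-122 mm carry a lamp bar. Origin: centre of the underside; z up; the spindle leans towards its -x, roughly at the robot.
- lamp_bar (a point): Middle of the underside of the white lamp bar above the cradle: 270 mm long along the stand's y, 26 wide, 18 tall, underside 340 mm above the bench. It is in the way of a hand held upright over the ring's gap.
- shaft: Fixed, greased steel spindle. Own +z points out of its free end, 30 deg off vertical; own +x to the far, upper side; y level. Origin: on the axis, on the flat hub face (radius 40 mm), 140 mm above the bench. Along +z: groove 0 to 10 mm (diameter 34), square-edged thick land 10 to 28 (diameter 40), nose 28 to 44 (diameter 34). Below z -10 a disc of radius 90.
- shaft_top (a point): Centre of the spindle's free end, 44 mm along its axis from the hub face.
- ring: Dark steel retaining ring with a gap, 80 g: two sprung halves on a back knuckle, band 7 mm thick, 8 wide, about 65 across, inner diameter 35.4 closed. Origin: centre of its underside; z its axis; +x to the gap. It starts closed and loose round the nose, on top of the land, z along the spindle's, gap towards the spindle's +x. Home, it lies in the groove on the hub face.
- ring_gap (a point): Point midway between the ring's two ears, level with their tops (ring frame x 31, y 0, z 16 mm), where the plier tips go. The ears stand at the gap, x 25 to 39 mm, z 0 to 16 mm, 8 mm thick in y; their faces are 25 mm apart at the ring side, 22 in the middle and 19 at the outer end, where a lip (x 39 to 43) leaves 13 mm and keeps the tips in.
- ring_left (a joint): Opening angle (rad) of each ring half about the back knuckle (31 mm behind the ring's centre); both open equally. 0 closed; from 0.13 it clears the thick land; limit 0.3. A spring closes it: about 3 N at each ear closed, 5 N spread.
- pliers: Retaining-ring pliers, about 130 mm tall, 170 g, standing jaws down in the holder. Origin: pivot, centre of a steel joint box 38 (x) x 64 (y) x 16 mm; z up through the handles; handles are squeezed along y; the levers mirror each other. Squeezing SPREADS the jaws; a spring brings them back: 9 N on each handle at first touch, 16 N at the stop, plus up to 6 N from the ring.
- pliers_grip (a point): Grip point midway between the rubber handles, 48 mm above the pivot. Handles 28 mm wide (x), from 18 to 66 mm above the pivot, splayed when free: 58 mm apart over their outer faces here, 67 at the top; squeezed to the stop they are parallel, 34 apart. A light partial squeeze (3 to 6 mm in all) carries the pliers with the tips nearly together.
- pliers_tip (a point): Lower end of the jaw tips, midway between them, 66 mm below the pivot on the pliers' z. The tips are 14 mm long (z -52 to -66), 10 mm wide (x), together 14 mm across y when free. Above them the shanks end in a shoulder 32 mm across y that bears on the tops of the ring's ears and pushes it along.
- jaw_left (a joint): Angle (rad) each lever has turned: 0 free, tips together; stop at 0.26, handles fully squeezed. Each tip moves out about 60 mm x angle; fully spread, the shoulder lies about 4 mm nearer the pivot. With the tips in the ring's gap the ring clears the land from about 0.2.
- holder: Holder of the pliers, fixed to the bench: dark base 80 x 100 x 8 mm and a wooden pocket, outside 40 (x) x 66 (y) mm, walls 8, rim 78 mm above the bench. The jaws hang in the pocket, the pliers' joint box rests on the rim, pivot 86 mm above the bench, pliers' y along the holder's y (either way round). Origin: centre of the underside, z up.
- tin: Bystander: plain metal tin fixed to the bench, 80 mm wide, 98 mm tall; origin under its centre. It and the holder stand left and right of the cradle, either way round.
- cassette: Bystander: loose cassette case lying flat, 70 x 109 x 17 mm; origin at the centre of its underside.
- video_case: Bystander: loose video case lying flat, 120 x 200 x 28 mm; origin at the centre of its underside.
- screwdriver: Bystander: loose screwdriver lying flat, 190 long, handle about 30 thick mm; origin at the centre of its underside (mid tool).
- figurine: Bystander: loose copper-coloured figurine, 122 tall, foot 64 mm; origin at the centre of its underside.
- mug: Bystander: loose white mug, 80 wide, 95 tall mm; origin at the centre of its underside.
- tape_roll: Bystander: loose empty cardboard tape roll lying flat, 100 across, 24 tall mm; origin at the centre of its underside.
Things that resemble listed ones, but are neither listed nor needed, are in the scene too. There is more than one size of the ring; the job needs the smallest.

How it is judged:
By the outcome, as a careful person would: the job done as asked, in the order asked, and still so for the second after the job is handed in, with the robot touching nothing.
It also fails if it takes over 54 s, if anything falls off the work surface, if the arm or the gripper's body presses on something with over 40 N, if the wrist force passes 120 N, or if a joint passes its speed limit or range.

## Working session

There is one attempt and no reset: what is moved stays moved. The work goes in short steps, each a Python script; the robot and the scene stay as the last script left them, time stands still between calls to the robot, and variables do not carry over. Pictures are saved under pics/ and viewed, at most 13 in all, crops included, and the job is handed in when it is done.

```bash
ls; mkdir -p pics; cat > h.py <<'E'
import numpy as np, cv2, pickle
from bench import env
from scipy.spatial.transform import Rotation as R
def q2R(q): return R.from_quat([q[1],q[2],q[3],q[0]]).as_matrix()
def R2q(M):
    q=R.from_matrix(M).as_quat(); return [q[3],q[0],q[1],q[2]]
def T_of(c,s):
    if 'cam_to_world' in c: return np.array(c['cam_to_world'])
    T=np.eye(4);T[:3,:3]=q2R(s['tool_rot']);T[:3,3]=s['ee_pos'];return T@np.array(c['hand_eye'])
def shot(n):
    s=env.state();c=env.camera(n);c['T']=T_of(c,s);return c
def cloud(c):
    d=c['depth'];h,w=d.shape;f=h/2/np.tan(np.radians(c['fov_y'])/2)
    u,v=np.meshgrid(np.arange(w),np.arange(h))
    P=np.stack([(u-c['cx'])/f*d,(v-c['cy'])/f*d,d],-1)
    return P@c['T'][:3,:3].T+c['T'][:3,3]
def w(c,p): return c['T'][:3,:3]@np.array(p)+c['T'][:3,3]
def px(c,P):
    p=c['T'][:3,:3].T@(np.array(P)-c['T'][:3,3]);f=192/np.tan(np.radians(c['fov_y'])/2)
    return np.array([p[0]/p[2]*f+c['cx'],p[1]/p[2]*f+c['cy']])
def save(c,fn): cv2.imwrite('pics/'+fn,c['pixels'][:,:,::-1])
E
python3 - <<'E'
from h import *
ims=[]
for n in ['top','side']:
    c=shot(n); ims.append(c['pixels'][:,:,::-1]); pickle.dump(c,open(n+'.pkl','wb'))
    print(n,c['fov_y'],c['T'].round(3).tolist())
    for l in ['stand','shaft','ring','pliers','pliers_grip','ring_gap','shaft_top','lamp_bar','holder','tin','cassette','video_case','screwdriver','figurine','mug','tape_roll']:
        r=env.recognise(c,l)
        print(l,[(round(x['score'],2),w(c,x['location']).round().tolist(),px(c,w(c,x['location'])).round().tolist()) for x in r[:4]])
    save(c,n+'0.png')
print(env.state(),env.tcp_to_grasp)
E
```

```text
pics
top 50.98190747953335 [[0.053, -0.977, 0.207, 262.952], [-0.999, -0.052, 0.01, 0.792], [0.001, -0.207, -0.978, 1498.639], [0.0, 0.0, 0.0, 1.0]]
stand [(0.78, [605.0, 16.0, 123.0], [254.0, 179.0]), (0.53, [447.0, 239.0, 8.0], [192.0, 224.0])]
shaft [(0.75, [598.0, 10.0, 138.0], [256.0, 180.0])]
ring [(0.64, [296.0, 270.0, 6.0], [180.0, 265.0]), (0.54, [358.0, -396.0, 9.0], [363.0, 258.0])]
pliers [(0.78, [462.0, 261.0, 94.0], [183.0, 216.0])]
pliers_grip [(0.56, [466.0, 264.0, 90.0], [182.0, 216.0]), (0.48, [601.0, 11.0, 139.0], [255.0, 179.0])]
ring_gap [(0.71, [356.0, -133.0, 23.0], [291.0, 254.0]), (0.67, [578.0, 9.0, 175.0], [256.0, 183.0])]
shaft_top [(0.91, [596.0, 12.0, 138.0], [255.0, 180.0])]
lamp_bar [(0.78, [605.0, 14.0, 125.0], [255.0, 179.0]), (0.6, [400.0, 67.0, 18.0], [237.0, 239.0]), (0.24, [580.0, 11.0, 174.0], [255.0, 182.0]), (0.18, [455.0, -258.0, 97.0], [330.0, 226.0])]
holder [(0.87, [449.0, 242.0, 6.0], [192.0, 224.0])]
tin [(0.88, [455.0, -256.0, 98.0], [330.0, 226.0]), (0.25, [463.0, 260.0, 93.0], [183.0, 216.0])]
cassette [(0.9, [397.0, 67.0, 17.0], [237
[... 2185 characters left out ...]
 1.46542863, -0.01336878,
        1.343328  , -0.05847713]), 'joint_vel': array([-1.96295774e-03,  1.09343811e-03,  7.90939124e-04, -1.04744980e-03,
       -1.67572428e-04, -4.39009604e-05, -9.55750294e-05]), 'joint_efforts': array([ 1.57072063e-03, -6.58290696e+01,  1.36431109e+00, -4.05815792e+01,
        1.67372130e-02,  2.93679906e-03, -1.66815238e-05]), 'ee_pos': array([ 283.1687152 , -585.04289449,  404.68061727]), 'tool_rot': array([-5.38639590e-05,  9.74704033e-01,  2.23499540e-01, -2.72507129e-05]), 'wrist_force': array([0.05401143, 0.13910409, 0.51763204]), 'ft_torque': array([ 0.0139739 , -0.01665179,  0.01192501]), 'grasp_force': 0.0, 'width': 85.4404013809792} 154.70000000000002
```

```bash
python3 - <<'E'
import cv2,pickle,numpy as np
t=cv2.imread('pics/top0.png')[130:290,130:390]; s=cv2.imread('pics/side0.png')[130:384,110:370]
t=cv2.resize(t,None,fx=1.54,fy=1.54,interpolation=2);s=cv2.resize(s,None,fx=1.54,fy=1.54,interpolation=2)
h=max(t.shape[0],s.shape[0]);c=np.zeros((h,t.shape[1]+s.shape[1],3),np.uint8)
c[:t.shape[0],:t.shape[1]]=t;c[:s.shape[0],t.shape[1]:]=s;c=cv2.resize(c,(800,int(h*800/c.shape[1])));cv2.imwrite('pics/a.png',c)
E
```

```text
(no output)
```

View pics/a.png

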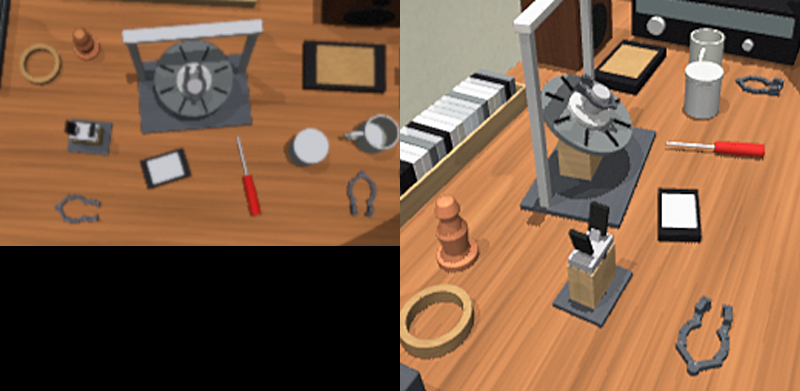

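```bash
python3 - <<'E'
from h import *
for n in ['top','side']:
    c=pickle.load(open(n+'.pkl','rb'));P=cloud(c).reshape(-1,3);P=P[c['depth'].ravel()>0]
    def rect(name,xr,yr,zr):
        m=(P[:,0]>xr[0])&(P[:,0]<xr[1])&(P[:,1]>yr[0])&(P[:,1]<yr[1])&(P[:,2]>zr[0])&(P[:,2]<zr[1]);Q=P[m]
        if len(Q)<5: print(n,name,len(Q));return
        print(n,name,len(Q),np.round(cv2.minAreaRect(Q[:,:2].astype(np.float32))[0],1),np.round(cv2.minAreaRect(Q[:,:2].astype(np.float32))[1],1),round(cv2.minAreaRect(Q[:,:2].astype(np.float32))[2],2),Q.mean(0).round(1))
    rect('bar',(450,800),(-200,220),(345,370))
    rect('plate',(450,760),(-170,190),(8,16))
    rect('holderbase',(380,540),(170,320),(5,12))
    rect('rim/box',(380,540),(170,330),(90,100))
    rect('handles',(380,540),(170,330),(108,160))
    rect('htop',(380,540),(170,330),(146,160))
    rect('nose',(450,700),(-100,120),(165,230))
E
```

```text
top bar 861 [632.7  17.3] [ 28.  269.6] 8.17 [631.   17.3 359.3]
top plate 1210 [570.4  13.6] [257.4 357.5] 4.4 [555.    8.5  11.7]
top holderbase 258 [459.7 244. ] [156.2 146.7] 0.22 [458.2 247.8   8. ]
top rim/box 109 [465.9 255.8] [61.3 40.1] 85.09 [464.7 254.   94. ]
top handles 92 [466.2 257.3] [64.4 27.9] 86.62 [465.7 262.9 132.8]
top htop 15 [461.1 254.8] [23.6 65.3] 9.7 [463.  247.4 148.2]
top nose 381 [636.7  -5.1] [125.7 153.6] 44.61 [619.1  10.3 175.8]
side bar 734 [631.5  20.2] [ 27.1 269.8] 7.95 [624.   45.2 356.1]
side plate 2135 [557.2   9.3] [242.  270.8] 7.86 [561.   52.   10.2]
side holderbase 563 [466.2 259.8] [101.1  81. ] 87.64 [455.2 276.3   6.8]
side rim/box 270 [463.8 260.1] [65.5 40.2] 84.19 [461.4 265.8  92.4]
side handles 381 [465.6 258.8] [67.4 28.8] 87.91 [464.4 257.2 129.6]
side htop 7 [455.9 259.6] [11.9 58.4] 8.99 [460.4 248.7 146.4]
side nose 491 [629.3 -21.2] [119.5 157.2] 23.57 [615.8  -6.1 180.6]
```

```bash
cat >> h.py <<'E'
def Rstand(yaw=8.1,tilt=30):
    a,t=np.radians(yaw),np.radians(tilt)
    sx=np.array([np.cos(a),np.sin(a),0]);sy=np.array([-np.sin(a),np.cos(a),0]);sz=np.array([0,0,1.])
    z=-np.sin(t)*sx+np.cos(t)*sz;x=np.cos(t)*sx+np.sin(t)*sz
    return np.column_stack([x,sy,z])   # shaft frame
FL=np.diag([1.,-1,-1])  # tool from pliers frame
E
python3 - <<'E'
from h import *
S=Rstand();O=np.array([599,13.5,140]);q=R2q(S@FL)
for ex in (0,40,140):
    p=O+S@np.array([31,0,44-14+66+48+155+ex]);print(ex,p,env.ik(p,q))
hq=R2q(R.from_euler('z',-3,degrees=True).as_matrix()@FL)
for z in (289,400,450): print(env.ik([465.5,258.5,z],hq))
p=O+S@np.array([0,0,44+66+48+155+60])
print(env.movep(p,q)); print(env.state()['time'],env.state()['ee_pos']-p)
c=shot('wrist');pickle.dump(c,open('w1.pkl','wb'));save(c,'w1.png')
for l in ['ring','ring_gap','shaft_top','shaft']:
    print(l,[(round(x['score'],2),w(c,x['location']).round(1).tolist(),px(c,w(c,x['location'])).round().tolist()) for x in env.recognise(c,l)[:3]])
print(c['hand_eye'],env.state()['time'])
E
```

```text
0 [477.57041795  -3.78198874 414.44159573] [ 0.70145898 -0.21774967 -0.65919265  2.0428695  -0.30743445  0.77020015
 -1.24392621]
40 [457.76994479  -6.60001338 449.08261188] [ 0.75771034 -0.30044798 -0.65424931  2.02158523 -0.38272481  0.87089532
 -1.17619293]
140 [408.26876191 -13.64507498 535.68515226] None
[ 0.32127772  0.37846498 -1.0732545   1.85001172  0.36700196  1.13115394
 -2.50592522]
[ 0.43125834  0.27453504 -1.17810115  1.71416916  0.2609704   1.32821287
 -2.42038593]
[ 0.48216962  0.25378072 -1.23699632  1.63750869  0.24215831  1.42366337
 -2.40397239]
False
3.9333 [ 0.2322951  -0.60013098  0.00614234]
ring [(0.58, [571.6, 9.9, 176.3], [257.0, 180.0]), (0.56, [464.7, 260.3, 111.6], [41.0, 249.0]), (0.49, [308.6, 219.4, 12.6], [87.0, 365.0])]
ring_gap [(0.62, [574.1, 12.7, 174.3], [255.0, 178.0])]
shaft_top [(0.74, [598.9, 14.6, 143.0], [256.0, 164.0]), (0.32, [473.0, 224.9, 7.4], [113.0, 248.0])]
shaft [(0.83, [597.0, 16.7, 144.2], [254.0, 165.0]), (0.59, [410.8, -115.4, 14.6], [326.0, 324.0])]
[[-2.59759495e-05 -9.52884027e-01 -3.03334849e-01  7.71222239e+01]
 [ 9.99999901e-01  1.10114344e-04 -4.31543381e-04 -1.03464735e+00]
 [ 4.44612312e-04 -3.03334830e-01  9.52883930e-01  3.09784442e+01]
 [ 0.00000000e+00  0.00000000e+00  0.00000000e+00  1.00000000e+00]] 4.1833
```

View pics/w1.png

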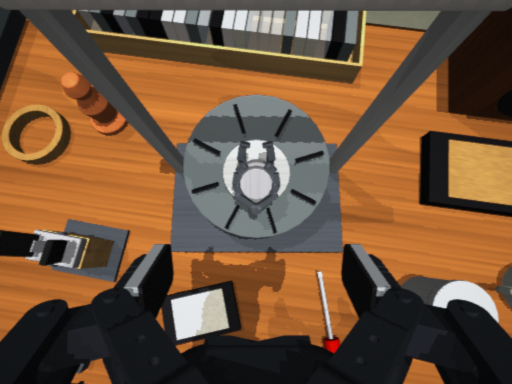

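```bash
python3 - <<'E'
from h import *
O=np.array([599,13.5,140])
from scipy.optimize import least_squares
for n in ['w1','top','side']:
    c=pickle.load(open(n+'.pkl','rb'));C=cloud(c);ok=c['depth']>0
    S=Rstand();L=(C-O)@S
    r=np.hypot(L[...,0],L[...,1])
    m=ok&(abs(L[...,2]+11)<6)&(r<100)&(r>45); Q=C[m]
    # plane fit
    cen=Q.mean(0);nrm=np.linalg.svd(Q-cen,full_matrices=False)[2][2];nrm*=np.sign(nrm[2])
    print(n,'disc',m.sum(),'normal',nrm.round(3),'tilt',np.degrees(np.arccos(nrm[2])).round(2),'yaw',np.degrees(np.arctan2(-nrm[1],-nrm[0])).round(2),'z',np.median(L[m][:,2]).round(2))
    (x,y),rad=cv2.minEnclosingCircle(L[m][:,:2].astype(np.float32));print('  disc circle',round(x,1),round(y,1),round(rad,1))
    m=ok&(abs(L[...,2]-44)<4)&(r<22);
    if m.sum()>10: (x,y),rad=cv2.minEnclosingCircle(L[m][:,:2].astype(np.float32));print('  nose',m.sum(),round(x,1),round(y,1),round(rad,1),np.median(L[m][:,2]).round(2), L[m].mean(0).round(1))
    m=ok&(L[...,2]>36)&(L[...,2]<52)&(L[...,0]>21)&(L[...,0]<48)&(abs(L[...,1])<32)
    for s in (1,-1):
        e=L[m&(s*L[...,1]>0)]
        if len(e): print('  ear',s,len(e),e.mean(0).round(1),e.min(0).round(1),e.max(0).round(1))
E
```

```text
w1 disc 6641 normal [-0.494 -0.07   0.866] tilt 29.96 yaw 8.01 z -5.58
  disc circle -9.1 2.0 89.9
  nose 239 -0.3 0.3 21.9 41.69 [-0.1 -0.5 43.7]
  ear 1 130 [28.4 15.1 47.8] [21.3  8.4 36.8] [34.3 20.7 51. ]
  ear -1 129 [ 28.3 -11.2  47.7] [ 21.3 -16.9  36.2] [33.9 -4.7 51.1]
top disc 696 normal [-0.493 -0.067  0.867] tilt 29.86 yaw 7.74 z -6.98
  disc circle -8.7 -1.0 90.2
  nose 47 -3.4 0.1 20.5 44.84 [-3.   0.5 44.7]
  ear 1 15 [28.8 12.4 47.3] [22.9  6.1 38.9] [34.4 16.9 51.8]
  ear -1 9 [ 29.7 -13.9  46.7] [ 23.2 -17.5  42.2] [33.5 -7.2 51.9]
side disc 1200 normal [-0.498 -0.054  0.865] tilt 30.08 yaw 6.19 z -6.67
  disc circle -11.2 1.7 91.6
  nose 64 -0.1 0.5 21.6 46.53 [-5.4  4.6 45.7]
  ear 1 22 [26.7 17.2 44.3] [21.2 11.8 36.7] [31.9 20.6 49.4]
  ear -1 21 [ 26.6 -10.3  44.3] [ 21.5 -19.5  37.9] [31.9 -3.9 48.7]
```

```bash
python3 - <<'E'
from h import *
Hq=R2q(R.from_euler('z',-3,degrees=True).as_matrix()@FL)
print(env.movep([465.5,258.5,400],Hq)); print(env.state()['time'],env.state()['ee_pos'],env.state()['joint_pos'].round(2))
c=shot('wrist');pickle.dump(c,open('w2.pkl','wb'));save(c,'w2.png')
P=cloud(c).reshape(-1,3);P=P[c['depth'].ravel()>0]
for l,z0,z1 in [('base',5,12),('box',89,99),('handles',112,160)]:
    Q=P[(P[:,2]>z0)&(P[:,2]<z1)&(abs(P[:,0]-465)<60)&(abs(P[:,1]-258)<65)]
    print(l,len(Q),cv2.minAreaRect(Q[:,:2].astype(np.float32)),Q.min(0).round(1),Q.max(0).round(1))
E
```

```text
False
5.25 [465.90930495 257.49164964 399.87301148] [ 0.17  0.18 -0.83  1.72  0.14  1.3  -2.32]
base 1891 ((475.324951171875, 260.1614685058594), (100.2686538696289, 62.92369079589844), 87.0798568725586) [441.4 208.7   5.2] [508.1 310.9  11.9]
box 1472 ((466.82244873046875, 261.1178283691406), (63.379642486572266, 43.92316436767578), 84.41181182861328) [444.7 228.3  89.2] [488.9 291.9  99. ]
handles 1547 ((467.2909851074219, 260.1856994628906), (65.53788757324219, 27.69491195678711), 87.42417907714844) [452.2 227.3 112. ] [482.3 293.5 148.3]
```

View pics/w2.png

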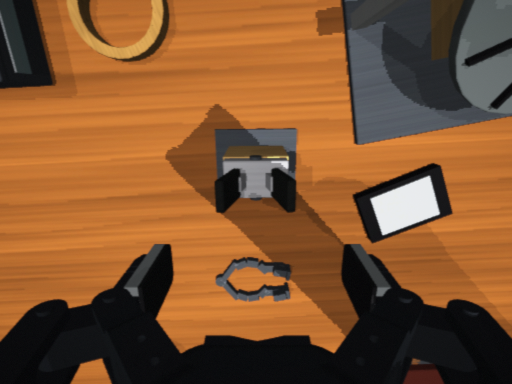

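```bash
python3 - <<'E'
from h import *
Hq=R2q(R.from_euler('z',-2.7,degrees=True).as_matrix()@FL)
print(env.movep([466.3,259.6,340],Hq))
print(env.servo_line([466.3,259.6,289],max_speed=80)); s=env.state();print(s['time'],s['ee_pos'],s['wrist_force'])
for o in (66,63,60,57):
    print(o,env.gripper_to(o,30)); s=env.state();print(s['time'],s['width'],s['grasp_force'],s['wrist_force'].round(2),s['ee_pos'].round(1))
    if s['grasp_force']>3: break
E
```

```text
False
False
6.4333 [466.38851639 259.79292439 289.17770764] [ 0.86754526 -0.53482479  1.42081888]
66 False
6.7667 66.31072771643802 6.939038811251521 [ 0.65 -1.43  4.78] [466.5 259.6 289.6]
```

```bash
python3 - <<'E'
from h import *
for o in (64,62):
    print(o,env.gripper_to(o,30)); s=env.state();print(s['time'],s['width'],s['grasp_force'],s['wrist_force'].round(2),s['ee_pos'].round(1))
env.servo_line([466.3,259.6,300],max_speed=60)
s=env.state();print(s['time'],s['width'],s['grasp_force'],s['wrist_force'].round(2),s['ee_pos'].round(1))
c=shot('wrist');save(c,'w3.png')
c=shot('side');cv2.imwrite('pics/s3.png',cv2.resize(c['pixels'][200:350,170:300,::-1],None,fx=4,fy=4,interpolation=2))
E
```

```text
64 False
6.9833 64.20160011531182 13.597989846020937 [-2.63 -4.7  11.29] [466.6 259.5 290.1]
62 False
7.2 62.68183442476948 15.520747806876898 [-5.45 -6.08 19.36] [466.7 259.5 290.8]
7.5333 62.63969126823965 10.015361672267318 [ 1.05  0.16 -1.78] [466.3 259.7 300.1]
```

View pics/s3.png

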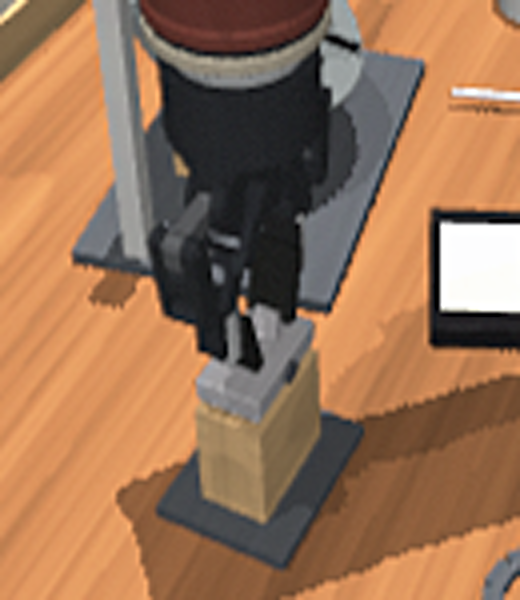

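```bash
sed -i '$a\
O=np.array([589.0,12.8,140.])\
def shaftpose(x,y,ztip,L=270,yaw=8.0):\
    S=Rstand(yaw); return O+S@np.array([x,y,ztip+L]),R2q(S@FL)' h.py
python3 - <<'E'
from h import *
env.servo_line([466.3,259.6,450],max_speed=250)
p,q=shaftpose(31,0,69)
print(env.state()['time'],env.ik(p,q),p)
env.servo_line([430,100,470],max_speed=250)
env.movep(p,q);s=env.state();print(s['time'],s['ee_pos']-p,s['joint_pos'].round(2),s['width'],s['grasp_force'])
c=shot('wrist');pickle.dump(c,open('w4.pkl','wb'));cv2.imwrite('pics/w4.png',cv2.resize(c['pixels'][60:260,150:362,::-1],None,fx=3,fy=3,interpolation=2)); 
E
```

```text
8.3833 [ 0.5506817  -0.3015827  -0.48804249  2.04507443 -0.30637019  0.86334026
 -1.24602712] [447.73507877  -7.05348994 449.08261188]
9.8 [ 0.01769282  1.31824106 -0.59507646] [ 0.45 -0.29 -0.41  2.05 -0.26  0.86 -1.29] 62.37192854298691 10.04936283454299
```

View pics/w4.png

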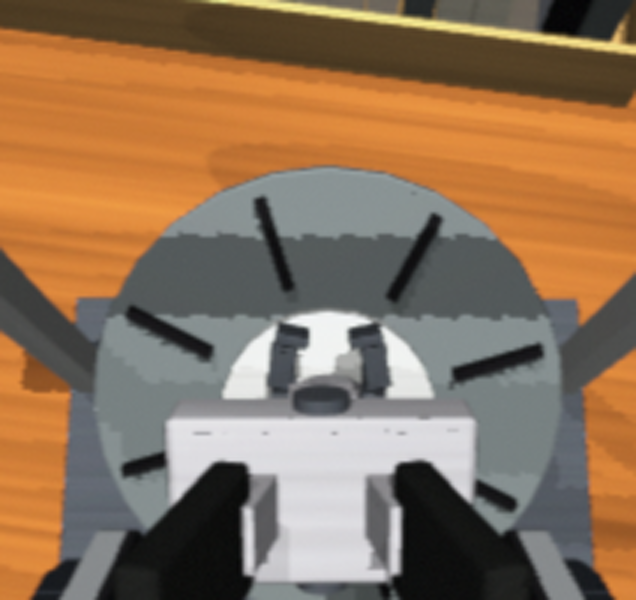

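```bash
python3 - <<'E'
from h import *
c=pickle.load(open('w4.pkl','rb'));d=c['depth'];f=192/np.tan(np.radians(c['fov_y'])/2)
print(f,c['cx'],c['cy'])
np.set_printoptions(linewidth=250)
print('cols',np.arange(236,288,2))
for r in range(164,200,2): print(r,d[r,236:288:2].round().astype(int))
E
```

```text
292.0468808627513 256.9603474151397 190.37299216091202
cols [236 238 240 242 244 246 248 250 252 254 256 258 260 262 264 266 268 270 272 274 276 278 280 282 284 286]
164 [323 325 324 323 324 324 320 317 317 316 314 315 313 313 316 317 318 324 324 323 324 324 324 324 325 325]
166 [325 324 325 326 319 315 315 314 314 315 315 315 313 314 316 314 316 314 316 323 325 325 324 323 324 323]
168 [325 325 319 282 282 283 285 315 316 315 315 315 316 316 314 314 315 285 282 282 317 323 326 325 326 326]
170 [327 316 315 274 275 276 278 279 281 316 317 317 315 316 315 280 278 277 276 274 274 316 320 326 326 326]
172 [316 316 317 271 271 272 272 272 274 317 317 316 316 317 317 273 272 273 271 269 270 316 317 319 327 326]
174 [316 317 287 272 271 272 271 270 272 318 317 316 318 317 318 272 272 272 273 271 271 317 316 317 318 327]
176 [317 318 273 273 273 272 273 273 318 319 319 319 319 319 318 273 272 274 273 273 272 281 318 317 318 320]
178 [316 319 273 272 273 273 273 318 319 319 319 319 319 320 318 319 320 273 272 272 272 274 318 319 319 317]
180 [319 319 275 273 274 274 318 320 319 319 319 318 3
[... 345 characters left out ...]
321 285 276 276 277 276 322 322 321 321]
188 [322 276 275 277 275 248 250 249 250 299 297 297 250 249 250 248 307 285 276 276 277 276 322 323 323 322]
190 [322 324 285 285 285 244 185 186 185 184 185 184 185 185 185 243 299 285 286 285 285 321 323 322 323 322]
192 [  0 325 286 287 288 240 181 181 181 182 180 180 179 181 181 239 294 287 288 286 287 323 324 323 323 322]
194 [187 186 187 188 187 187 181 179 178 177 177 178 178 178 180 186 188 188 186 186 187 186 186 187 186 187]
196 [184 184 182 184 183 182 181 181 179 178 179 179 178 179 182 183 181 182 184 182 183 183 183 183 182 182]
198 [179 179 180 179 179 179 178 179 179 178 178 179 178 179 178 179 178 179 178 180 178 178 178 178 179 179]
```

```bash
python3 - <<'E'
from h import *
p,q=shaftpose(33.1,-1.4,48)
env.servo_line(p,max_speed=60);env.sleep(0.3);s=env.state();print(s['time'],s['ee_pos']-p,s['wrist_force'],(q2R(s['tool_rot']).T@q2R(q)).round(4).tolist())
c=shot('wrist');pickle.dump(c,open('w5.pkl','wb'));cv2.imwrite('pics/w5.png',cv2.resize(c['pixels'][140:240,200:312,::-1],None,fx=5,fy=5,interpolation=2)); 
d=c['depth']
np.set_printoptions(linewidth=250)
print('cols',np.arange(236,288,2))
for r in range(164,194,2): print(r,d[r,236:288:2].round().astype(int))
E
```

```text
10.65 [-0.04314269 -0.03478472  0.26538737] [ 0.35566266  0.06743205 -2.31944044] [[1.0, 0.0, -0.0005], [-0.0, 1.0, -0.0003], [0.0005, 0.0003, 1.0]]
cols [236 238 240 242 244 246 248 250 252 254 256 258 260 262 264 266 268 270 272 274 276 278 280 282 284 286]
164 [303 304 304 303 303 304 303 303 304 305 304 304 304 302 303 304 304 303 304 304 303 298 297 303 305 304]
166 [304 304 304 305 304 304 305 305 305 304 303 305 305 305 304 303 303 305 304 305 304 298 298 304 305 304]
168 [305   0 306 305 304 304 305 305 306 305 303 305 305 304 304 305 305 305 306 305 304 305 305 304 305 306]
170 [305 306 304 306 305 305 305 303 302 300 300 302 302 303 305 306 305 304 306 305 306 304 306 305 305 306]
172 [305 306 307 304 301 296 295 296 295 295 296 296 296 296 298 299 302 305 306 305 305 307 305 307 305 306]
174 [308 302 299 296 296 297 297 296 297 296 297 296 295 298 298 296 298 296 299 304 306 306 305 307 306 306]
176 [298 263 265 266 296 296 298 298 298 297 297 298 297 297 297 298 296 265 265 297 301 308 308 309 307 307]
178 [298 257 259 260 261 264 265 297 297 297 299 297 298 266 263 262 261 259 257 260 296 301 308 307 307 309]
180 [254 253 254 254 256 256 258 299 299 298 298 299 298 261 257 256 255 253 254 253 297 297 298 306 310 309]
182 [253   0 253 253 253 254 254 299 300 299 300 300 300 299 254 253 253 253 253 253 298 299 298 300 310 309]
184 [254 255 254 254 254 254 299 299 299 301 299 301 300 300 254 254 254 255 254 255 265 300 300 298 300 309]
186 [254 254 254 253 256 301 300 300 300 301 300 299 299 300 300 300 254 255 254 255 264 301 301 300 300 301]
188 [255 255 254 255 301 250 250 250 249 301 300 299 252 250 250 249 255 255 255 255 265 301 301 300 301 301]
190 [256 256 255 255 302 244 186 186 184 185 184 185 185 184 185 244 254 256 256 255 255 302 302 301 302 301]
192 [256 256 256 256 302 239 180 181 181 181 180 181 182 182 180 238 257 256 256 256 255 302 302 303 302 301]
```

View pics/w5.png

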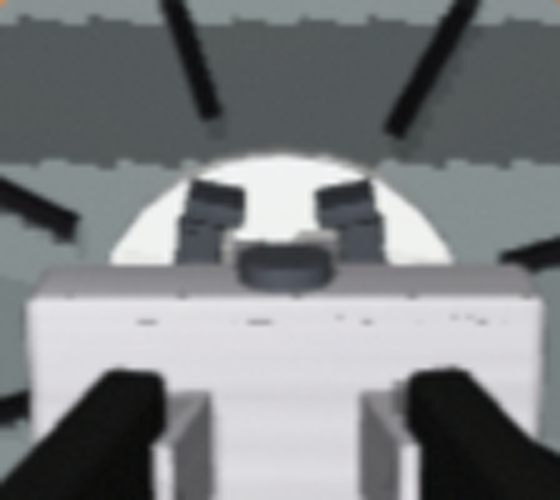

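```bash
python3 - <<'E'
from h import *
env.gripper_to(63.6,30);s=env.state();print(s['width'],s['grasp_force'])
S=Rstand(8.0)
for z in (42,38,35,33,32,31,30,29):
    p,q=shaftpose(32.8,-1.4,z)
    env.servo_line(p,max_speed=40);s=env.state();F=S.T@s['wrist_force'];print(z,round(s['time'],2),(S.T@(s['ee_pos']-p)).round(1),F.round(1),s['grasp_force'].round(1))
    if F[2]>5: break
c=shot('wrist');pickle.dump(c,open('w6.pkl','wb'));cv2.imwrite('pics/w6.png',cv2.resize(c['pixels'][140:240,200:312,::-1],None,fx=5,fy=5,interpolation=2)); 
E
```

```text
63.21582112672562 10.002451669424772Traceback (most recent call last):
  File "<stdin>", line 6, in <module>
AttributeError: 'float' object has no attribute 'round'
```

```bash
python3 - <<'E'
from h import *
S=Rstand(8.0)
for z in (40,37,34,32,31,30,29):
    p,q=shaftpose(32.8,-1.4,z)
    env.servo_line(p,max_speed=40);s=env.state();F=S.T@s['wrist_force'];print(z,round(s['time'],2),(S.T@(s['ee_pos']-p)).round(1),F.round(1),round(s['grasp_force'],1))
    if F[2]>5: break
c=shot('wrist');pickle.dump(c,open('w6.pkl','wb'));cv2.imwrite('pics/w6.png',cv2.resize(c['pixels'][140:240,200:312,::-1],None,fx=5,fy=5,interpolation=2)); 
E
```

```text
40 11.47 [-0.  -0.  -0.1] [ 0.3  0.3 -2.3] 10.0
37 11.72 [-0.1  0.  -0.2] [-1.2 -0.2 -0.8] 10.0
34 11.97 [-0.1  0.  -0.2] [-0.7  0.9 -1.4] 10.0
32 12.22 [-0.1 -0.  -0.1] [-1.2  0.2 -2.1] 10.0
31 12.47 [-0. -0. -0.] [-1.8  0.6 -1.4] 10.0
30 12.72 [ 0. -0.  0.] [-1.   0.1 -1.7] 10.1
29 12.97 [ 0.2 -0.   0.2] [-1.4 -0.2  0.7] 10.3
```

View pics/w6.png

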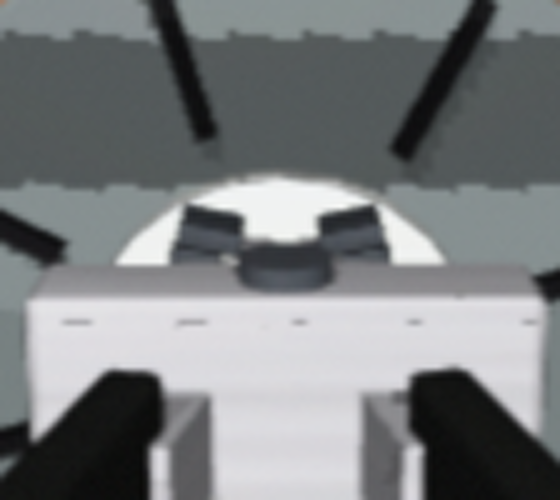

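```bash
cat > spread.py <<'E'
from h import *
S=Rstand(8.0)
z=29
for o in (58,53,48,43,39,35,32):
    env.gripper_to(o,60);s=env.state();F=S.T@s['wrist_force']
    print(o,round(s['width'],1),round(s['grasp_force'],1),round(s['time'],2),F.round(1))
    if F[2]>10:
        z+=1.5;p,q=shaftpose(32.8,-1.4,z);env.servo_line(p,max_speed=60);print('  backed',z,(S.T@env.state()['wrist_force']).round(1))
    if s['width']>o+3: break
c=shot('wrist');pickle.dump(c,open('w7.pkl','wb'));cv2.imwrite('pics/w7.png',cv2.resize(c['pixels'][140:240,200:312,::-1],None,fx=5,fy=5,interpolation=2)); 
E
python3 spread.py
```

```text
58 58.5 12.8 13.25 [0.2 0.3 6.9]
53 53.0 12.3 13.47 [ 1.3 -0.2  9.3]
48 48.4 14.1 13.7 [ 0.9 -0.8  8.2]
43 42.9 14.5 13.93 [-1.8  0.1 -2.2]
39 39.5 15.4 14.14 [-1.9 -0.2 -2.8]
35 35.2 16.2 14.36 [-0.9  0.1 -2.5]
32 32.8 36.1 14.57 [-1.6  0.7 -2.1]
```

View pics/w7.png

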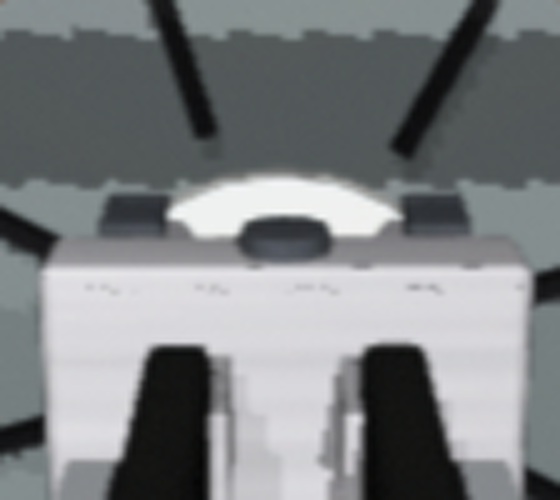

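```bash
cat > push.py <<'E'
from h import *
S=Rstand(8.0)
for z in (26,23,20,17,14,11,8,6,4,3,2,1,0,-1,-2,-3,-4,-5,-6,-7):
    p,q=shaftpose(32.8,-1.4,z)
    env.servo_line(p,max_speed=50);s=env.state();F=S.T@s['wrist_force'];print(z,round(s['time'],2),(S.T@(s['ee_pos']-p)).round(1),F.round(1),round(s['grasp_force'],1),round(s['width'],1))
    if F[2]>14: break
c=shot('wrist');pickle.dump(c,open('w8.pkl','wb'));cv2.imwrite('pics/w8.png',cv2.resize(c['pixels'][140:240,200:312,::-1],None,fx=5,fy=5,interpolation=2)); 
E
python3 push.py
```

```text
26 14.88 [-0.2 -0.  -0.3] [-1.7 -0.5 -1.8] 36.1 33.0
23 15.12 [-0.1 -0.  -0.2] [-1.2 -0.2 -1.3] 36.1 32.6
20 15.38 [-0.1  0.  -0.2] [-1.  -0.6 -2.1] 36.1 32.9
17 15.62 [-0.1  0.  -0.2] [-1.2 -0.1 -2.2] 36.1 32.9
14 15.88 [-0.1  0.  -0.2] [-1.7 -0.3 -1.7] 36.2 32.4
11 16.12 [ 0.   0.  -0.1] [-1.3 -0.5 -1.9] 36.2 32.9
8 16.38 [0.6 0.1 0.6] [-2.6  1.5  8.1] 36.8 32.7
6 16.62 [1.9 0.2 2. ] [-2.7  2.5 22. ] 37.9 33.1
```

```bash
python3 - <<'E'
from h import *
c=shot('side');pickle.dump(c,open('s8.pkl','wb'));a=cv2.resize(c['pixels'][150:250,185:285,::-1],(400,400),interpolation=2)
b=cv2.resize(cv2.imread('pics/w8.png'),(400,357));o=np.zeros((400,800,3),np.uint8);o[:,:400]=a;o[:357,400:]=b;cv2.imwrite('pics/c8.png',o)
c=pickle.load(open('w8.pkl','rb'));C=cloud(c);ok=c['depth']>0
S=Rstand(8.0);L=(C-O)@S
for n,k in(('w8',c),('side',pickle.load(open('s8.pkl','rb')))):
    L=(cloud(k)-O)@S
    for nm,m in (('ear',(abs(L[...,0]-36)<10)&(abs(L[...,1])>12)&(abs(L[...,1])<40)&(L[...,2]>5)&(L[...,2]<40)),('hub',(np.hypot(L[...,0],L[...,1])<39)&(abs(L[...,2])<5)),('back',(L[...,0]<-22)&(abs(L[...,1])<20)&(L[...,2]>4)&(L[...,2]<40)&(L[...,0]>-42))):
        if m.sum(): print(n,nm,m.sum(),np.percentile(L[m],[5,50,95],axis=0).round(1).tolist())
E
```

```text
w8 ear 137 [[40.8, -29.5, 5.8], [42.1, -16.0, 13.6], [42.8, 30.4, 15.5]]
w8 hub 23 [[36.0, -14.6, -4.5], [36.6, -9.2, -0.5], [37.9, 11.9, 0.7]]
side ear 62 [[27.3, -16.9, 6.9], [33.2, 25.8, 17.9], [40.3, 30.7, 38.2]]
side hub 154 [[-34.4, -18.6, -3.0], [0.6, 19.5, -0.9], [24.9, 35.5, 4.3]]
side back 26 [[-33.3, -9.8, 6.2], [-26.6, 3.2, 8.5], [-22.9, 15.3, 10.5]]
```

View pics/c8.png

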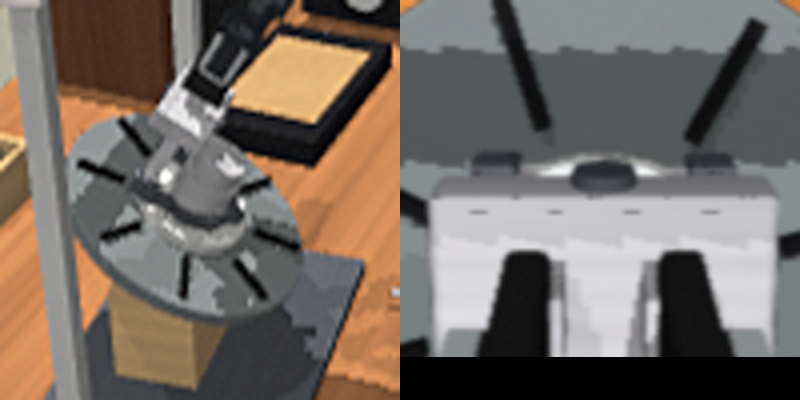

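```bash
python3 - <<'E'
from h import *
S=Rstand(8.0);z=6
for o in (40,48,55,60,62.5):
    env.gripper_to(o,60);s=env.state();F=S.T@s['wrist_force']
    print(o,round(s['width'],1),round(s['grasp_force'],1),round(s['time'],2),F.round(1))
    if F[2]>20:
        z+=1.5;p,q=shaftpose(32.8,-1.4,z);env.servo_line(p,max_speed=60);print('  backed',z,(S.T@env.state()['wrist_force']).round(1))
c=shot('wrist');pickle.dump(c,open('w9.pkl','wb'));s8=shot('side');pickle.dump(s8,open('s9.pkl','wb'))
a=cv2.resize(s8['pixels'][150:250,185:285,::-1],(400,400),interpolation=2)
b=cv2.resize(c['pixels'][140:240,200:300,::-1],(400,400),interpolation=2);cv2.imwrite('pics/c9.png',np.hstack([a,b]))
E
```

```text
40 40.1 12.9 16.97 [-0.3  0.3 12.4]
48 48.3 12.9 17.22 [-0.8 -0.1  7. ]
55 55.1 12.9 17.46 [-0.4  0.1 -1.6]
60 60.2 10.1 17.68 [-1.4  0.3 -1.6]
62.5 62.6 10.0 17.9 [-0.9 -0.7 -1.5]
```

View pics/c9.png

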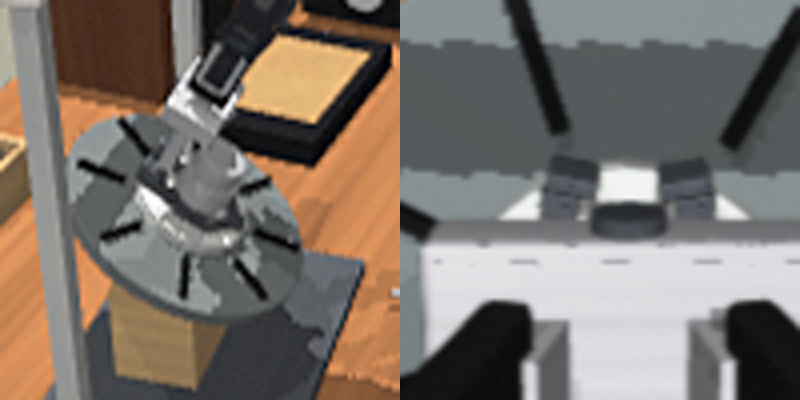

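```bash
python3 - <<'E'
from h import *
S=Rstand(8.0)
for z,v in ((14,50),(24,60),(69,150)):
    p,q=shaftpose(32.8,-1.4,z);env.servo_line(p,max_speed=v);s=env.state();print(z,round(s['time'],2),(S.T@s['wrist_force']).round(1),round(s['grasp_force'],1))
c=shot('wrist');pickle.dump(c,open('w10.pkl','wb'));s8=shot('side');pickle.dump(s8,open('s10.pkl','wb'))
a=cv2.resize(s8['pixels'][130:230,185:285,::-1],(400,400),interpolation=2)
b=cv2.resize(c['pixels'][100:250,180:330,::-1],(400,400),interpolation=2);cv2.imwrite('pics/c10.png',np.hstack([a,b]))
for n,k in(('w',c),('side',s8)):
    L=(cloud(k)-O)@S;r=np.hypot(L[...,0],L[...,1]);ok=k['depth']>0
    for nm,m in (('ear',ok&(abs(L[...,0]-34)<9)&(abs(L[...,1])>5)&(abs(L[...,1])<30)&(L[...,2]>4)&(L[...,2]<40)),('hub',ok&(r<39)&(abs(L[...,2])<4)),('back',ok&(L[...,0]<-22)&(abs(L[...,1])<20)&(L[...,2]>4)&(L[...,2]<40)&(L[...,0]>-42)),('sideband',ok&(r>20.5)&(r<32)&(abs(L[...,0])<15)&(L[...,2]>4)&(L[...,2]<40))):
        if m.sum(): print(n,nm,m.sum(),np.percentile(L[m],[5,50,95],axis=0).round(1).tolist())
d=c['depth']
np.set_printoptions(linewidth=250)
print('cols',np.arange(236,288,2))
for r in range(160,198,2): print(r,d[r,236:288:2].round().astype(int))
E
```

```text
14 18.31 [-0.7 -0.1 -1.5] 10.0
24 18.62 [-0.9 -0.8 -1.2] 10.0
69 19.07 [-1.  -0.4 -2.1] 10.0
w ear 320 [[26.2, -16.9, 7.7], [35.9, 6.8, 15.5], [42.1, 18.2, 16.7]]
w hub 849 [[8.9, -31.4, -1.4], [21.2, -0.4, -0.2], [34.8, 32.3, 1.0]]
w sideband 53 [[10.1, -19.9, 5.4], [13.4, 16.6, 6.7], [14.7, 22.4, 13.4]]
side ear 60 [[25.7, -15.7, 4.9], [32.9, 10.9, 12.3], [40.3, 19.4, 15.2]]
side hub 163 [[-33.2, -12.2, -2.8], [2.1, 22.0, -0.9], [31.0, 35.4, 3.5]]
side back 28 [[-38.5, -9.2, 4.3], [-29.3, 1.4, 5.5], [-23.4, 14.6, 6.9]]
side sideband 43 [[-13.6, 17.0, 4.8], [-5.7, 21.1, 11.6], [10.4, 25.1, 26.5]]
cols [236 238 240 242 244 246 248 250 252 254 256 258 260 262 264 266 268 270 272 274 276 278 280 282 284 286]
160 [324 324 323 323 324 322 324 324 323 323 322 323 324 322 323 322 324 323 323 323 317 317 323 322 323 324]
162 [324 324 324 323 324 325 324 324 324 323 325 323   0 324 323 324 323 323 324 324 318 316 323 323 324 324]
164 [326 324 325 309 311 312 325 325 325 326 326 325 325 325 326 325 325 314 325 326 325 325 325 324 324 324]
166 [326 324 325 302 303 305 307 310 318 317 315 316 3
[... 1005 characters left out ...]
304 314 315 320 321 321 320 322 321 321]
186 [322 321 315 315 316 318 322 321 320 322 322 322 321 322 321 315 315 315 314 322 321 321 322 320 321 322]
188 [324 319 313 314 315 315 311 309 308 306 307 307 308 310 318 315 315 315 316 322 324 323 322 321 322 323]
190 [318 316 316 316 315 309 307 302 250 189 189 189 252 252 252 251 317 316 316 316 323 323 323 323 323 324]
192 [317 317 318 313 307 245 185 185 184 184 184 183 184 185 184 246 312 317 316 316 316 325 323 324 324 324]
194 [321 318 317 305 301 239 180 182 179 179 179 180 181 180 181 238 303 311 317 317 323 324 325 326 325 324]
196 [187 186 186 188 187 185 181 178 179 178 177 179 178 179 181 186 186 185 187 187 185 185 186 185 186 185]
```

View pics/c10.png

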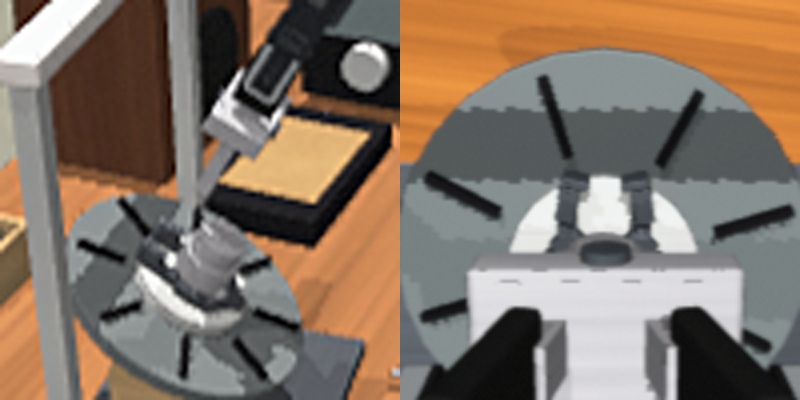

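```bash
python3 - <<'E'
from h import *
Hq=R2q(R.from_euler('z',-2.7,degrees=True).as_matrix()@FL)
env.movep([430,100,475],Hq)
env.servo_line([466.9,259.6,450],max_speed=200)
env.servo_line([466.9,259.6,380],max_speed=150);env.sleep(.3)
s=env.state();F0=s['wrist_force'];print(s['time'],s['ee_pos'],F0.round(1),s['grasp_force'])
for z in (360,340,320,300,296,294,293,292,291,290,289,288,287):
    env.servo_line([466.9,259.6,z],max_speed=60);s=env.state();F=s['wrist_force']-F0
    print(z,round(s['time'],2),F.round(1),s['ee_pos'].round(1))
    if F[2]>3.5 or abs(F[:2]).max()>6: break
c=shot('side');cv2.imwrite('pics/s11.png',cv2.resize(c['pixels'][200:350,170:300,::-1],None,fx=4,fy=4,interpolation=2))
E
```

```text
21.675 [467.02479783 259.7318044  380.66093991] [-0.   0.1 -1.8] 10.004820618778467
360 22.16 [-0.2  0.8  0.7] [466.8 259.6 359.6]
340 22.64 [ 0.3 -0.5  1. ] [466.8 259.6 339.7]
320 23.12 [0.2 0.  0.3] [466.8 259.6 319.7]
300 23.61 [-1.1  0.2  0.5] [466.8 259.6 299.6]
296 23.86 [ 0.1 -1.1  0.8] [466.9 259.6 295.9]
294 24.11 [0.4 0.3 0.5] [466.9 259.6 293.9]
293 24.36 [-0.9  0.1 -0.5] [466.9 259.6 293. ]
292 24.61 [-0.3  0.8  0.1] [466.9 259.6 292. ]
291 24.86 [-0.   0.5  0.9] [466.9 259.7 291.1]
290 25.11 [-1.2 -1.   9.4] [467.  259.8 290.8]
```

View pics/s11.png

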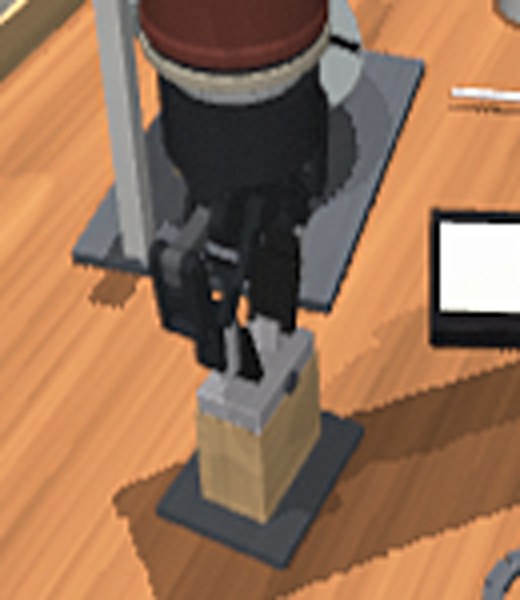

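Seated on the rim (contact at z 291, box flush on the pocket). Release, retreat, check.

```bash
python3 - <<'E'
from h import *
for o in (66,70,85):
    env.gripper_to(o,30);s=env.state();print(o,round(s['width'],1),s['grasp_force'],s['wrist_force'].round(1))
env.servo_line([466.9,259.6,400],max_speed=120);env.sleep(.3)
c=shot('wrist');P=cloud(c).reshape(-1,3);P=P[c['depth'].ravel()>0]
for l,z0,z1 in [('base',5,12),('box',89,99),('handles',112,160)]:
    Q=P[(P[:,2]>z0)&(P[:,2]<z1)&(abs(P[:,0]-465)<60)&(abs(P[:,1]-258)<65)]
    print(l,len(Q),cv2.minAreaRect(Q[:,:2].astype(np.float32)),Q.min(0).round(1),Q.max(0).round(1),np.median(Q[:,2]))
k=shot('side');print(env.state()['time'])
a=cv2.resize(k['pixels'][130:370,110:370,::-1],(433,400),interpolation=2);b=cv2.resize(c['pixels'][80:280,160:360,::-1],(360,360));o=np.zeros((400,793,3),np.uint8);o[:,:433]=a;o[:360,433:]=b;cv2.imwrite('pics/f.png',o)
E
```

```text
66 65.9 7.838415261358023 [-0.1 -0.4 -1. ]
70 70.1 0.0 [-0.1 -1.1 -0. ]
85 85.1 0.0 [-0.2 -0.4 -0.4]
base 1894 ((474.4006042480469, 260.2373962402344), (100.3305435180664, 65.17633819580078), 87.05296325683594) [439.3 208.9   5. ] [508.2 311.5  10.3] 7.687750243574101
box 1428 ((465.9989318847656, 261.3772277832031), (63.4961051940918, 44.11494064331055), 84.87394714355469) [443.5 229.   89.4] [487.6 292.6  98.8] 93.55833884905104
handles 1545 ((465.97576904296875, 260.953125), (65.42942810058594, 27.922563552856445), 87.51091766357422) [450.9 228.  112.1] [481.2 294.1 147.8] 139.77969351020576
27.3583
```

View pics/f.png

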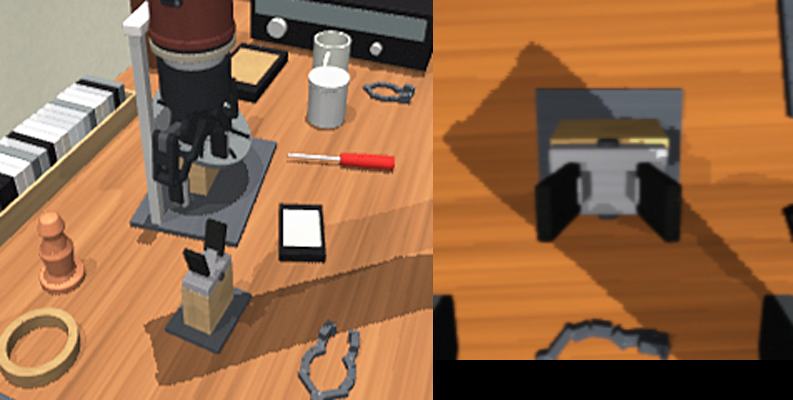

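The pliers stand in the holder as they did before, within about 1 mm. The ring is home and the bystanders look undisturbed.

```bash
python3 -c "
from bench import env
print(env.close_job())"
```

```text
the job is handed in; nothing more can be done
None
```

The ring lies closed in the groove against the hub, the pliers are back upright in their holder, nothing else on the bench looks shifted, and the job was handed in at about 27 s of the 54 s allowed.

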